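Tip the red-lidded carton back and slide the lifting blade under it

TASK

Get the carton with the red lid ready for lifting off the desk: tip it back on its rear edge until it leans on the blue board behind it, then slide the flat steel blade squarely under the middle of its raised front, about half-way to its rear edge. Leave the carton leaning and the blade lying flat on the desk, let go of both, and leave the blue-lidded and yellow-lidded cartons standing as they are.

Things in the scene. Friction and masses are not known exactly. Their poses are not given: they have to be found in the camera images.
- red_carton_mid (a point): Centre of the brown carton with red lid: 60 (x) x 90 (y) x 170 (z) mm, about 0.5 kg, loose, upright; point 85 mm up. +x: from its front (robot side) to its rear; +z: to the lid. 1 to 3 N high on its front tips it; past 20 degrees it goes over onto the board. Leaning at 30 degrees its front lower edge is 30 mm up and 52 mm (level) ahead of its rear lower edge, this point 17 mm behind that edge.
- blade_grip (a point): Middle of the upright orange grip of the loose lifting blade (0.25 kg), lying flat between robot and cartons. Steel blade 90 (x) x 60 (y) x 4 mm; grip 36 mm long (x), 16 mm thick (y), its top 60 mm above the desk. Point 34 mm above the underside. +x points to the blade's free front edge, 65 mm ahead of this point; the blade reaches 25 mm behind it. +z up.
- blue_carton: Same carton with blue lid; origin: centre of underside, axes as the red one. The three stand square in a row in any order, 140 mm between centres. Behind the row is a fixed blue board, 420 mm wide, 130 mm high, reclined 30 degrees away from the robot; its foot, 5 mm behind the cartons' rear lower edges, keeps them from sliding back.
- yellow_carton: Same carton with a yellow lid, 60 x 90 x 170 mm, loose, upright; origin: centre of underside, axes as the red one.
Mind the look-alikes: they are no part of the job. What is shaped like the yellow_carton but green or pink is not meant.

How it is judged:
By the outcome, as a careful person would: the job done as asked, in the order asked, and still so for the second after the job is handed in, with the robot touching nothing.
It also fails if it takes over 51 s, if anything falls off the work surface, if the arm or the gripper's body presses on something with over 40 N, if the wrist force passes 120 N, or if a joint passes its speed limit or range.

ROBOT

A 6-joint arm with a two-finger parallel gripper is mounted at the origin on the work surface. World frame = base frame: x ahead of the robot, y to its left, z up, the work surface at z = 0. Lengths are in m, angles in degrees, forces in N, time in s.
With the tool pointing down it reaches from about 0.4 to 0.825 m from the base axis. Payload 7 kg.
Tool frame: the origin (TCP) lies between the finger pads; the fingertips stand 19 mm ahead of it and the grasp point (between the pads) is the TCP (r.tip_extent is the distance from the TCP to the fingertips, in m); z points along the fingers, y is the direction in which the jaws open and shut (so a half turn about z gives the same grasp; the last joint's range is limited). The gripper opens to 88 mm and grips with 3 to 60 N. Pads are 19 mm wide; open, the fingers measure 130 mm over their backs; the gripper's body (78 mm by 193 mm) begins 47 mm behind the grasp point.
Start: joints at [-58.264, 20.546, 0.682, 0, -70.136, -16.507], TCP at [0.177, -0.651, 0.246] pointing down, gripper open.
Joint ranges: [-176.03, 176.03], [-82.01, 121.73], [-58.28, 71.71], [-173.87, 95.51], [-174.79, -0.11], [-173.66, 173.66]. Speed limits (degrees/s): [136.94, 136.94, 172.46, 180, 180, 180].

INTERFACE

Orientations are given as [roll, pitch, yaw] about the fixed x, y, z axes, in that order (R = Rz(yaw) Ry(pitch) Rx(roll)).
In Python, from plant import r, capture, workorder, spotter gives the robot as it stands.
- The arm moves only by the tool step_arm, never from a script. Its argument "motion" is a list of rows, each a list of 5 numbers: the finger opening in m, from 0 to 0.0876, then the shift along the tool's x, y, z in m, then the turn about the tool's z in rad. In form: [[grip, dx, dy, dz, roll], ...]. A call has 1 to 5 rows; each row is the pose to reach, as a shift and turn from the pose commanded when the call began, along the tool's axes at that moment; what a row does not reach only later rows make up. A row lasts 1/8 s, in which the tool goes at most 62.5 mm and 10.7 degrees, less where a joint would pass 70% of its speed; a pose out of reach is approached as far as the arm can. A call with a gripper value outside its range is refused whole. The fingers move at their own pace and stop on an object; "newtons" is the grip in N (left out, the last holds). Time passes only in rows, so rows that repeat a pose let the fingers close. It gives the time, the measured TCP pose, the force and the opening at its end, in the units of the state.
- r.get_state(): the state, without advancing time (a new reading comes with each control period).
- capture(name): name is "side" or "top" or "wrist"; returns a dict with "image" (400x640x3 uint8, red, green, blue), "z_map" (400x640 float32, m along the optical axis (not along the pixel's ray), 0 where there is no reading), "fx", "fy", "cx", "cy" (pixels), "pose" (4x4, takes a point from camera to world coordinates). Camera axes: x right, y down, z forward; pixel columns grow to the right and rows downward; lengths in m; the calibration is good to about 2 mm. A picture is of the moment at which its call begins.
- workorder.close_job(): hands the job in, once; it reports no verdict.
Trained networks look in the newest picture that a camera, given by its name, has taken for a name from the list of things; names that differ only in an ending like _2 or _b are one class to them, and where a whole thing is asked for, a point or a joint stands for the part that bears it (a point fixed in the world has none). Each returns a list of dicts, best first, with "p" (0 to 1); they miss things now and then, are a little off and sometimes report something else, mostly with a low value. They report only what shows in the picture. A call takes as long as a camera call. They do not tell look-alikes from the thing itself.
- spotter.regions_of(camera, label): "mask" (400x640 bool, what is visible of it).
- spotter.tip_of(camera, label): "location" ([x, y, z] in m, in world coordinates, good to about 4 mm: a listed point, or the origin of a listed thing).
The state is a dict: "time_s": time; "joints": joint angles; "qd": joint speeds; "joint_torque": joint torques, N m; "tcp_pos": TCP position; "eef_rot": TCP orientation; "contact_force": force on the tool from outside, world axes, zero at the start; "moment": the same for the moment, N m; "gripper_width": finger opening in m.
Only numpy, scipy, OpenCV 4.12 (cv2) and the standard library are available. Lean on these libraries where they do the work, as an engineer would, in place of code of your own. Each camera call takes 0.05 s, during which the arm holds its last target.

## Working session

There is one attempt and no reset: what is moved stays moved. The work goes in short steps, Python scripts to look and compute and a tool call to move; the robot and the scene stay as the last step left them, time stands still between calls to the robot, and variables do not carry over. Pictures are saved under pics/ and viewed, and the job is handed in when it is done.

Besides the shell and the picture viewer there is one more tool, called after "Emit:" as name(argument=value, ...) on one line, values as JSON. step_arm: Moves the arm, as the interface text tells. Its arguments: {"type":"object","properties":{"motion":{"type":"array","items":{"type":"array","items":{"type":"number"}}},"newtons":{"type":"number"}},"required":["motion"]}

```bash
ls; mkdir -p pics; python3 - <<'E'
from plant import r, capture, workorder, spotter
import cv2,numpy as np
print(r.get_state())
for n in ["side","top"]:
    c=capture(n); cv2.imwrite(f"pics/{n}1.png",c["image"][:,:,::-1]); print(n,c["fx"],c["cx"],c["cy"],np.round(c["pose"],3).tolist())
    for l in ["red_carton_mid","blade_grip","blue_carton","yellow_carton"]:
        print(l,[(round(d["p"],2),np.round(d["location"],3).tolist()) for d in spotter.tip_of(n,l)][:5])
E
```

```text
pics
{'time_s': 0.0, 'joints': array([-5.82634408e+01,  2.05917061e+01,  6.33481329e-01, -2.20715576e-02,
       -7.01347075e+01, -1.65060443e+01]), 'qd': array([-0.01587015, -0.05589633, -0.00084353, -0.02866551, -0.00940681,
        0.05308452]), 'joint_torque': array([ 2.75812827e-04, -5.82719886e+01,  2.93051594e+01,  6.99706793e+00,
        7.03178113e-03, -9.70552696e-05]), 'tcp_pos': array([ 0.1771818 , -0.65085422,  0.24461124]), 'eef_rot': array([ 1.79905002e+02, -6.51293964e-03, -1.64776997e+02]), 'contact_force': array([0.69965756, 0.26227558, 0.44276069]), 'moment': array([0.0399644 , 0.02865029, 0.01449897]), 'gripper_width': 0.08742739262843668}
side 420.3054244054464 323.2924153883529 199.30262296593955 [[-0.968, 0.24, -0.07, 0.702], [0.25, 0.927, -0.281, 0.234], [-0.003, -0.289, -0.957, 0.758], [0.0, 0.0, 0.0, 1.0]]
red_carton_mid [(0.66, [0.604, -0.163, 0.085])]
blade_grip [(0.86, [0.431, 0.052, 0.033])]
blue_carton [(0.63, [0.592, 0.12, 0.0])]
yellow_carton [(0.88, [0.456, 0.183, 0.005]), (0.6, [0.858, -0.034, 0.001]), (0.56, [0.598, -0.021, 0.004])]
top 437.5411192047692 316.9755549978057 199.35681147033935 [[-0.014, -0.999, 0.043, 0.611], [-0.999, 0.015, 0.039, 0.012], [-0.04, -0.042, -0.998, 0.808], [0.0, 0.0, 0.0, 1.0]]
red_carton_mid []
blade_grip [(0.59, [0.427, 0.054, 0.034])]
blue_carton []
yellow_carton [(0.83, [0.456, 0.182, 0.001]), (0.65, [0.854, -0.036, -0.002])]
```

View pics/side1.png

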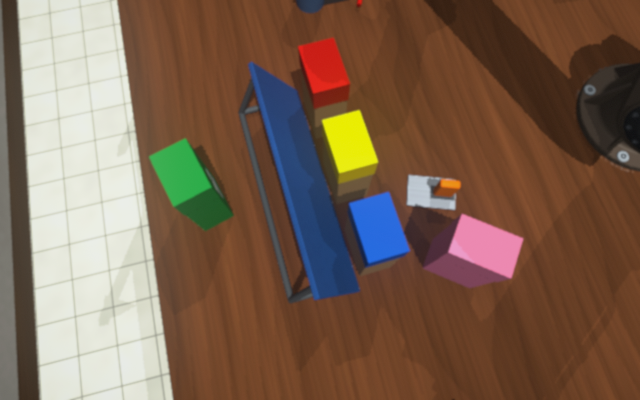

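View pics/top1.png

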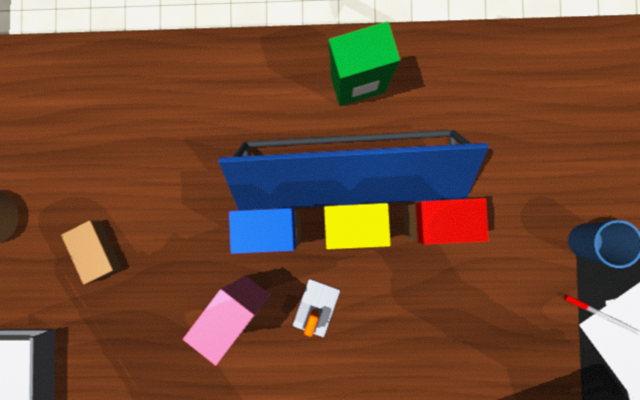

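The top view shows the row as blue (262,230), yellow (357,225) and red (454,220). The side view agrees: red lid at (324,72), right end of the row. Pink (225,325) and green (364,60) are look-alikes. The blade's grip is at (312,322). Next I'll measure the lids, the blade and the board.

```bash
cat > h.py <<'E'
from plant import r, capture, workorder, spotter
import cv2,numpy as np
def cloud(c):
    z=c["z_map"]; v,u=np.indices(z.shape)
    P=np.stack([(u-c["cx"])/c["fx"]*z,(v-c["cy"])/c["fy"]*z,z,np.ones_like(z)],-1)
    return (P@np.asarray(c["pose"]).T)[...,:3], z>0
def rect(pts):
    (cx,cy),(a,b),t=cv2.minAreaRect((pts[:,:2]*1000).astype(np.float32))
    return np.round([cx,cy,a,b,t],1)
def hsv(c): return cv2.cvtColor(c["image"],cv2.COLOR_RGB2HSV)
def big(m):
    n,l,s,_=cv2.connectedComponentsWithStats(m.astype(np.uint8)); 
    return l==1+np.argmax(s[1:,4])
E
python3 - <<'E'
from h import *
for n in ["side","top"]:
    c=capture(n); P,ok=cloud(c); H=hsv(c); h,s,v=[H[...,i].astype(int) for i in range(3)]
    for nm,lo,hi in [("red",0,6),("yel",25,35),("blu",105,120),("pink",150,178)]:
        m=(h>=lo)&(h<=hi)&(s>90)&(v>80)&ok&(abs(P[...,2]-.17)<.008)
        if nm=="blu": m&=(P[...,0]<.645)
        m=cv2.erode(big(m).astype(np.uint8),np.ones((2,2)))>0
        q=P[m]; print(n,nm,len(q),rect(q),q.mean(0).round(4))
    m=(abs(P[...,0]-.45)<.075)&(abs(P[...,1]-.04)<.06)&ok&(P[...,1]<.11)
    steel=m&(s<70)&(v>110); steel=big(steel)
    org=m&(h>8)&(h<22)&(s>170)&(v>150)&(P[...,2]>.02)
    q=P[steel]; print(n,"steel",len(q),rect(q),q[:,2].min(),q[:,2].max(),np.median(q[:,2]))
    q=q[abs(q[:,2]-np.median(q[:,2]))<.006];print(" flat",rect(q))
    q=P[org]; print(n,"org",len(q),rect(q),q.mean(0),q[:,2].max()); t=q[q[:,2]>.055]; print(" top",len(t),rect(t) if len(t)>3 else 0)
    for d in spotter.regions_of(n,"blade_grip")[:2]:
        mm=d["mask"]; q=P[mm&ok]; print(" mask",d["p"],mm.sum(),rect(q),q[:,2].max())
    im=c["image"]; ys,xs=np.where(steel); y,x=int(ys.mean()),int(xs.mean())
    cr=im[max(0,y-60):y+60,max(0,x-70):x+70]; cv2.imwrite(f"pics/blade_{n}.png",cv2.resize(cr,None,fx=5,fy=5,interpolation=2)[:,:,::-1])
E
```

```text
side red 1845 [ 601.9 -157.9   60.9   91.4    1.9] [ 0.6019 -0.1553  0.1696]
side yel 2141 [597.3 -18.3  60.6  90.1   1.8] [ 0.5975 -0.0163  0.1696]
side blu 2549 [592.7 121.2  60.7  89.9   2. ] [0.5928 0.1226 0.1696]
side pink 2572 [454.2 185.   60.7  91.6  52.2] [0.4522 0.1861 0.1695]
side steel 1122 [445.4  48.   64.4  93.9  69.4] -0.005348121675664008 0.008156829408750621 0.0029198463012118925
 flat [445.4  48.   64.4  93.9  69.4]
side org 176 [428.   56.7  16.8  35.2  73.4] [0.42836218 0.0577371  0.05774121] 0.06234639958450905
 top 163 [428.   56.7  16.8  35.2  73.4]
 mask 0.97 1579 [444.1  49.5  64.7  96.5  68.2] 0.06234639958450905
 mask 0.39 3420 [ 588.6 -198.7  283.1   91.6   80.8] 0.1725384632407776
top red 2620 [ 602.8 -159.3   59.6   92.     2. ] [ 0.6027 -0.1594  0.1722]
top yel 2523 [597.8 -20.   59.7  89.7   2. ] [ 0.5977 -0.0199  0.1723]
top blu 2490 [592.8 119.8  59.7  90.1   2. ] [0.5926 0.1194 0.1723]
top pink 1478 [454.6 183.3  59.2  91.2  52.1] [0.4431 0.1826 0.1721]
top steel 1424 [447.   48.6  62.6  93.4  69.8] -0.0017158967776481626 0.059242669025631356 0.005445502305035155
 flat [447.   48.6  62.6  93.4  69.8]
top org 192 [428.9  55.7  15.6  34.7  70.5] [0.42976675 0.05557106 0.0609116 ] 0.06437625447115114
 top 192 [428.9  55.7  15.6  34.7  70.5]
 mask 0.8 1588 [448.4  48.9  58.6  89.2  69.5] 0.06437625447115114
```

Row yaw is 2.0° and the red centre is at (0.6025, -0.159). The lid measures 60x91 mm at z≈0.17, which matches. The blade's yaw is about -20.4° and its grip is at (0.4285, 0.056). The pink box blocks a grasp across the grip's thin side, so I'll tip first and then regrasp. Now I'll confirm the red carton in a crop and check obstacle heights on the way.

```bash
cat >> h.py <<'E'
def go(target, yaw=None):
    """target world xyz -> tool shift from current measured pose"""
    s=r.get_state(); y=np.radians(s["eef_rot"][2]); d=np.array(target)-s["tcp_pos"]
    x=np.array([np.cos(y),np.sin(y)]); yy=np.array([np.sin(y),-np.cos(y)])
    ro=None
    if yaw is not None:
        ro=-((yaw-s["eef_rot"][2]+180)%360-180)
    print("tcp",s["tcp_pos"].round(4),"yaw",s["eef_rot"][2].round(2),"F",s["contact_force"].round(1),"shift",np.round([x@d[:2],yy@d[:2],-d[2]],4),"roll rad",None if ro is None else round(np.radians(ro),4),"t",round(s["time_s"],2))
RC=np.array([.6025,-.1588]); X=np.array([np.cos(np.radians(2)),np.sin(np.radians(2))]); Y=np.array([-X[1],X[0]])
def row(u,v): return RC+u*X+v*Y   # row frame at red centre
E
python3 - <<'E'
from h import *
c=capture("side"); P,ok=cloud(c)
im=cv2.resize(c["image"][20:290,230:540],None,fx=2.2,fy=2.2,interpolation=2); cv2.imwrite("pics/crop_red.png",im[:,:,::-1])
c=capture("top"); P,ok=cloud(c)
A=np.array([.177,-.651]);B=row(-.07,0);d=(B-A)/np.linalg.norm(B-A)
w=P[...,:2]-A; t=w@d; n=abs(w@np.array([-d[1],d[0]]))
m=ok&(n<.12)&(t>0.1)&(t<.62); print("max z",P[...,2][m].max(), [P[m][P[m][:,2].argmax()]])
go([*B,.154],-178)
E
```

```text
max z 0.17569791458968653 [array([ 0.57920964, -0.19137949,  0.17569791])]
tcp [ 0.1773 -0.6513  0.2456] yaw -164.77 F [ 0.6 -0.6  0.3] shift [-0.4715  0.3795  0.0916] roll rad 0.2309 t 0.8
```

View pics/crop_red.png

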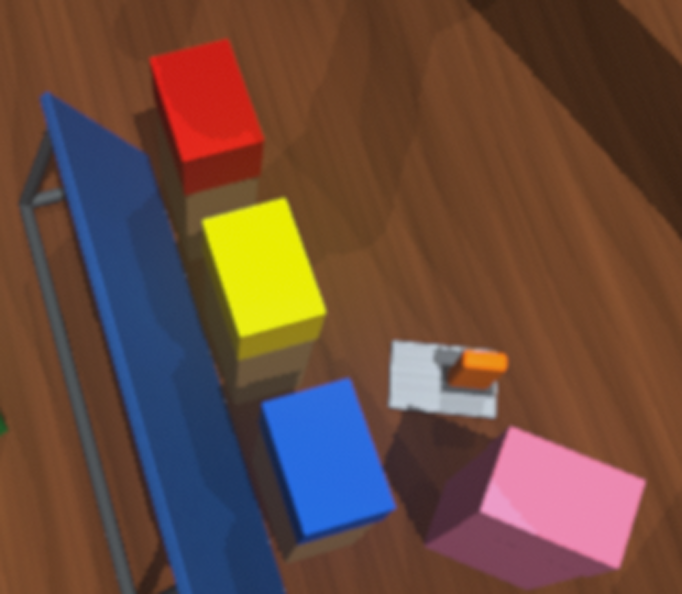

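The crop confirms it: the brown carton with the red lid, at (207,120) in the crop, stands at the end of the row next to the board.

Emit:
step_arm(motion=[[0.0,-0.047,0.038,0,0.046],[0.0,-0.094,0.076,0,0.092],[0.0,-0.141,0.114,0,0.138],[0.0,-0.188,0.152,0,0.184],[0.0,-0.235,0.19,0,0.231]], newtons=20)

```text
time_s: 1.42
tcp_pos: [0.355, -0.4046, 0.2459]
eef_rot: [-180.0, 0.0, -178.1]
contact_force: [0.8, 0.7, 0.5]
gripper_width: 0.0431
```

```bash
python3 -c "
from h import *
go([*row(-.07,0),.154],-178)"
```

```text
tcp [ 0.355  -0.4046  0.2459] yaw -178.1 F [0.8 0.7 0.5] shift [-0.1855  0.2374  0.0919] roll rad -0.0017 t 1.43
```

Emit:
step_arm(motion=[[0.0,-0.037,0.048,0,0],[0.0,-0.074,0.095,0,0],[0.0,-0.111,0.142,0.02,0],[0.0,-0.148,0.19,0.045,0],[0.0,-0.185,0.237,0.07,0]])

```text
time_s: 2.05
tcp_pos: [0.5286, -0.1656, 0.1778]
eef_rot: [-180.0, 0.1, -178.0]
contact_force: [-0.1, -0.6, 0.5]
gripper_width: 0.0007
```

```bash
python3 - <<'E'
from h import *
go([*row(-.07,0),.154],-178)
for n in ["side","wrist"]:
    c=capture(n); cv2.imwrite(f"pics/{n}2.png",c["image"][:,:,::-1])
E
```

```text
tcp [ 0.5286 -0.1656  0.1778] yaw -177.98 F [-0.1 -0.6  0.5] shift [-0.004   0.0042  0.0238] roll rad 0.0003 t 2.05
```

View pics/side2.png

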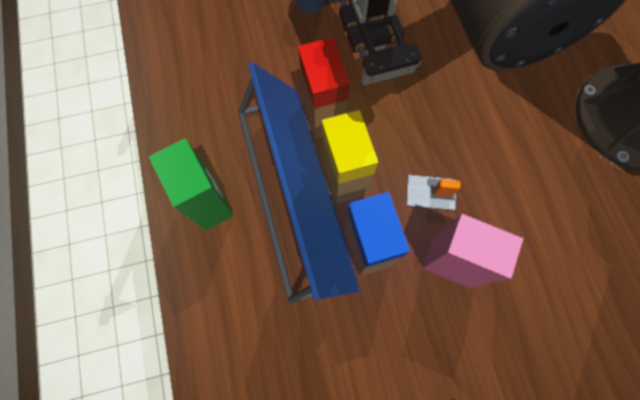

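View pics/wrist2.png

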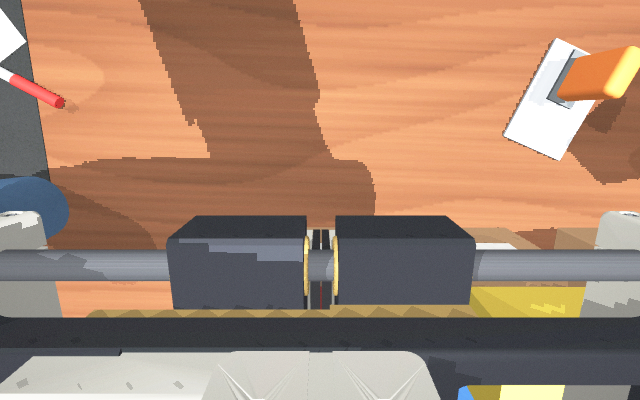

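The fingers are closed, just in front of the red carton, and nothing has been touched. I'll lower to z≈0.154 and approach slowly.

Emit:
step_arm(motion=[[0,0,0.003,0.012,0],[0,0,0.003,0.022,0],[0,-0.008,0.003,0.022,0],[0,-0.016,0.003,0.022,0],[0,-0.024,0.003,0.022,0]])

```text
time_s: 2.78
tcp_pos: [0.5523, -0.164, 0.1564]
eef_rot: [-180.0, 0.1, -178.0]
contact_force: [0.9, 0.0, -1.2]
gripper_width: 0.0002
```

Emit:
step_arm(motion=[[0,-0.007,0,0,0],[0,-0.014,0,0,0],[0,-0.021,0,0,0],[0,-0.028,0,0,0],[0,-0.035,0,0,0]])

```text
time_s: 3.4
tcp_pos: [0.5869, -0.1623, 0.1559]
eef_rot: [180.0, 0.0, -178.0]
contact_force: [-0.8, -0.5, 0.4]
gripper_width: 0.0005
```

```bash
python3 - <<'E'
from h import *
go([*row(.0286,0),.154],-178)
for n in ["side","top"]:
    c=capture(n); cv2.imwrite(f"pics/{n}3.png",c["image"][:,:,::-1])
E
```

```text
tcp [ 0.5869 -0.1623  0.1559] yaw -178.0 F [-0.8 -0.5  0.4] shift [-0.0443  0.0029  0.0019] roll rad -0.0001 t 3.4
```

View pics/side3.png

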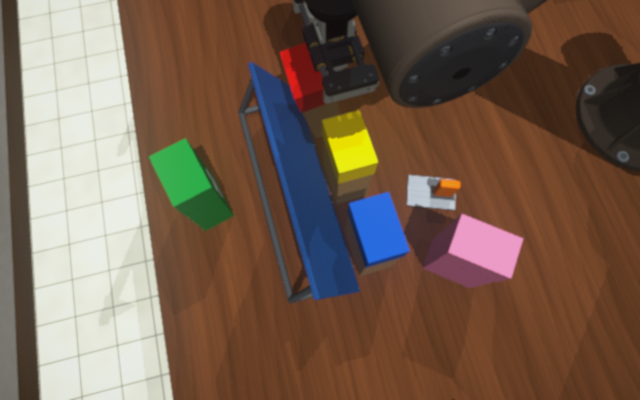

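The red carton is tilting and yellow hasn't moved. I'll keep pushing.

Emit:
step_arm(motion=[[0,-0.006,0.001,0,0],[0,-0.012,0.002,0,0],[0,-0.018,0.003,0,0],[0,-0.024,0.003,0,0],[0,-0.03,0.003,0,0]])

```text
time_s: 4.12
tcp_pos: [0.6167, -0.1582, 0.1558]
eef_rot: [180.0, 0.0, -178.0]
contact_force: [0.5, -1.0, 0.0]
gripper_width: 0.0003
```

Emit:
step_arm(motion=[[0,-0.004,0,0,0],[0,-0.008,0,0,0],[0,-0.011,0,0,0]])

```text
time_s: 4.5
tcp_pos: [0.6274, -0.1579, 0.1558]
eef_rot: [180.0, -0.0, -178.0]
contact_force: [-0.5, 0.3, 0.3]
gripper_width: 0.0006
```

```bash
python3 - <<'E'
from h import *
go([*row(.0286,0),.154],-178)
for n in ["side"]:
    c=capture(n); cv2.imwrite(f"pics/{n}4.png",c["image"][:,:,::-1])
c=capture("top");cv2.imwrite(f"pics/top4.png",c["image"][:,:,::-1])
E
```

```text
tcp [ 0.6274 -0.1579  0.1558] yaw -178.01 F [-0.5  0.3  0.3] shift [-0.0036 -0.      0.0018] roll rad -0.0001 t 4.5
```

View pics/side4.png

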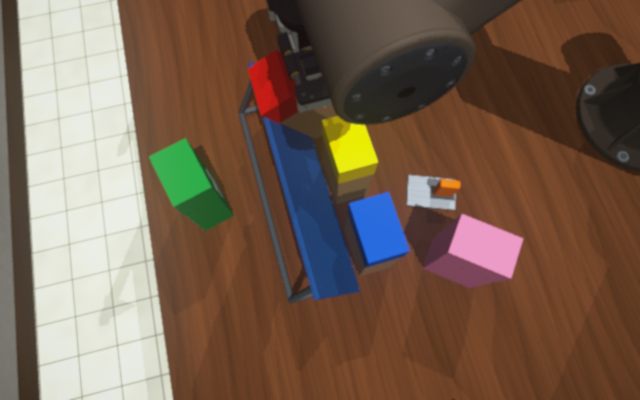

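The red carton is over on the board (lid at (272,88)) and the tool reads no force. I'll back straight off, then raise towards the blade.

Emit:
step_arm(motion=[[0,0.02,0,0,0],[0,0.05,0,0,0],[0,0.09,0,-0.01,0],[0.0876,0.13,-0.01,-0.04,0],[0.0876,0.16,-0.05,-0.06,-0.15]])

```text
time_s: 5.22
tcp_pos: [0.4679, -0.213, 0.2175]
eef_rot: [-180.0, 0.1, -169.1]
contact_force: [0.8, -2.2, 0.8]
gripper_width: 0.0151
```

```bash
python3 - <<'E'
from h import *
go([.4285,.056,.15],-110.4)
c=capture("side"); cv2.imwrite("pics/side5.png",c["image"][:,:,::-1])
c=capture("top"); cv2.imwrite("pics/top5.png",c["image"][:,:,::-1])
E
```

```text
tcp [ 0.4679 -0.213   0.2175] yaw -169.12 F [ 0.8 -2.2  0.8] shift [-0.0121  0.2716  0.0675] roll rad -1.0249 t 5.22
```

View pics/top5.png

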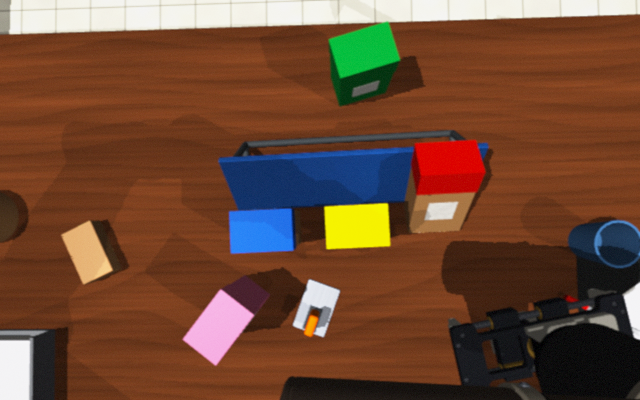

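The red carton is leaning on the board (lid at (448,165), front label at (441,211)). Yellow and blue are unchanged. I'll move over the blade and measure the lean on the way.

Emit:
step_arm(motion=[[0.0876,-0.002,0.054,0.0,-0.18],[0.0876,-0.005,0.108,0.0,-0.36],[0.0876,-0.007,0.163,0.0,-0.54],[0.0876,-0.01,0.217,0.02,-0.72],[0.0876,-0.012,0.272,0.04,-0.9]])

```text
time_s: 5.95
tcp_pos: [0.4306, 0.0581, 0.1757]
eef_rot: [-180.0, 0.1, -117.6]
contact_force: [0.5, 0.3, 1.0]
gripper_width: 0.0731
```

```bash
python3 - <<'E'
from h import *
go([.4285,.056,.12],-110.4)
def rowc(q): w=q[:,:2]-RC; return np.c_[w@X,w@Y,q[:,2]]*1000
for n in ["side","top"]:
    c=capture(n); P,ok=cloud(c); H=hsv(c); h,s,v=[H[...,i].astype(int) for i in range(3)]
    m=((h<=6)|(h>176))&(s>150)&(v>60)&ok&(P[...,0]>.55)&(P[...,2]>.08); m=big(m)
    q=rowc(P[m]); print(n,"red min/max",q.min(0).round(1),q.max(0).round(1),rect(P[m]))
    Q=rowc(P.reshape(-1,3)).reshape(P.shape)
    f=ok&(abs(Q[...,1])<35)&(Q[...,0]>-40)&(Q[...,0]<60)&(Q[...,2]>45)&(Q[...,2]<145); q=Q[f]
    if len(q)>50:
        A=np.c_[q[:,1:],np.ones(len(q))]; k,*_=np.linalg.lstsq(A,q[:,0],rcond=None); e=abs(A@k-q[:,0]); g=e<4
        k,*_=np.linalg.lstsq(A[g],q[g,0],rcond=None); print(" face: x=%.3f*y+%.3f*z+%.1f"%tuple(k), "lean",np.degrees(np.arctan(k[1])),"x at z30",k[1]*30+k[2],len(q),np.abs(A[g]@k-q[g,0]).mean())
    cv2.imwrite(f"pics/{n}6.png",c["image"][:,:,::-1])
E
```

```text
tcp [0.4306 0.0581 0.1757] yaw -117.56 F [0.5 0.3 1. ] shift [0.0028 0.0009 0.0557] roll rad -0.125 t 5.95
side red min/max [ 41.2 -52.7  84.9] [121.6  47.  178.6] [ 684.7 -158.3   80.4   99.3    1. ]
 face: x=0.001*y+0.606*z+-39.3 lean 31.21239267978996 x at z30 -21.103375489007533 897 0.4955652643374242
top red min/max [ 43.  -67.   80.2] [132.3  46.  180.8] [ 690.2 -166.3   89.3  113.1    2.4]
 face: x=-0.001*y+0.605*z+-39.1 lean 31.15414665569359 x at z30 -20.93852065723862 1657 0.6133732780309942
```

View pics/side6.png

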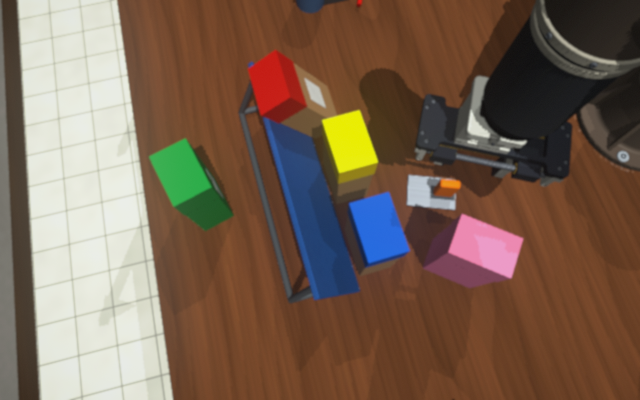

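The lean is 31° and square. The front lower edge is at u=-21 mm and the rear lower edge at about +31 mm, so half-way is u≈+5 mm. Now I'll grasp the blade lengthwise, clear of the pink box.

Emit:
step_arm(motion=[[0.0876,0.002,0.001,0.0,-0.07],[0.0876,0.003,0.001,0.02,-0.125],[0.0876,0.003,0.001,0.055,-0.125],[0.0876,0.003,0.001,0.075,-0.125],[0.0876,0.003,0.001,0.075,-0.125]])

```text
time_s: 6.68
tcp_pos: [0.4277, 0.0533, 0.0997]
eef_rot: [179.9, -0.2, -110.8]
contact_force: [0.0, -0.6, 0.9]
gripper_width: 0.0875
```

```bash
python3 - <<'E'
from h import *
go([.4285,.056,.04],-110.4)
for n in ["side","wrist"]:
    c=capture(n); im=c["image"]
    if n=="side": im=cv2.resize(im[100:300,340:580],None,fx=3,fy=3)
    cv2.imwrite(f"pics/{n}7.png",im[:,:,::-1])
E
```

```text
tcp [0.4277 0.0533 0.0997] yaw -110.76 F [ 0.  -0.6  0.9] shift [-0.0028  0.0002  0.0597] roll rad -0.0064 t 6.67
```

View pics/side7.png

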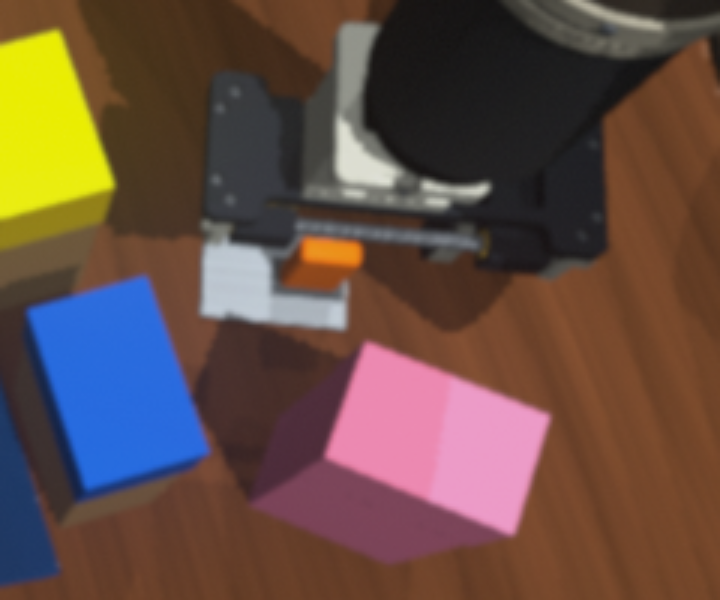

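View pics/wrist7.png

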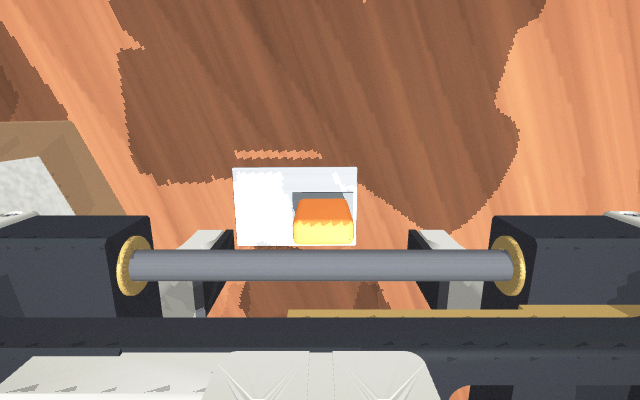

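In the wrist view the grip at (323,220) sits midway between the fingers. I'll descend the remaining 60 mm and grip.

Emit:
step_arm(motion=[[0.0876,-0.003,0,0.025,-0.006],[0.0876,-0.003,0,0.05,-0.006],[0.0876,-0.003,0,0.059,-0.006],[0.0876,-0.003,0,0.059,-0.006]])

```text
time_s: 7.28
tcp_pos: [0.43, 0.0569, 0.0422]
eef_rot: [-180.0, -0.0, -110.3]
contact_force: [-0.2, -0.1, 0.6]
gripper_width: 0.0873
```

```bash
python3 - <<'E'
from h import *
go([.4285,.056,.04],-110.4)
for n in ["wrist"]:
    c=capture(n); cv2.imwrite(f"pics/{n}8.png",c["image"][:,:,::-1])
E
```

```text
tcp [0.43   0.0569 0.0422] yaw -110.34 F [-0.2 -0.1  0.6] shift [0.0013 0.0011 0.0022] roll rad 0.001 t 7.28
```

View pics/wrist8.png

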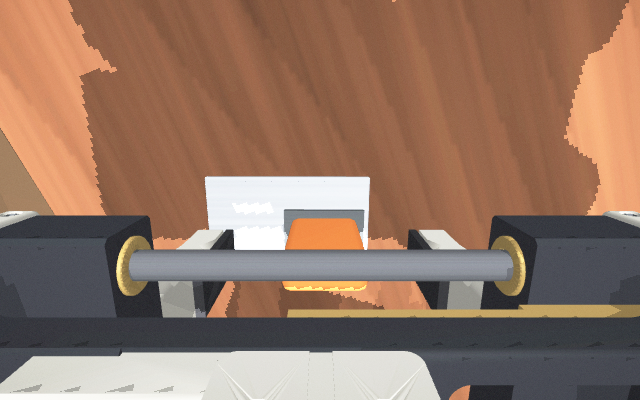

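The grip at (325,253) is centred between the open fingers, so I'll close.

Emit:
step_arm(motion=[[0.02,0,0,0,0],[0.02,0,0,0,0],[0.02,0,0,0,0],[0.02,0,0,0,0],[0.02,0,0,0,0]], newtons=30)

```text
time_s: 7.95
tcp_pos: [0.4297, 0.0568, 0.0419]
eef_rot: [180.0, -0.0, -110.3]
contact_force: [0.1, -0.3, -0.6]
gripper_width: 0.0431
```

```bash
python3 - <<'E'
from h import *
# staging: blade yaw 2 deg (tool yaw -88), grip at row u=-125, v=0
print(row(-.12,0), row(-.135,0)); go([*row(-.13,0),.07],-88)
c=capture("side"); cv2.imwrite("pics/side9.png",cv2.resize(c["image"][60:260,300:540],None,fx=3,fy=3)[:,:,::-1])
E
```

```text
[ 0.4825731  -0.16298794] [ 0.46758224 -0.16351143]
tcp [0.4297 0.0568 0.0419] yaw -110.34 F [ 0.1 -0.3 -0.6] shift [ 0.1915 -0.1167 -0.0281] roll rad -0.3899 t 7.95
```

View pics/side9.png

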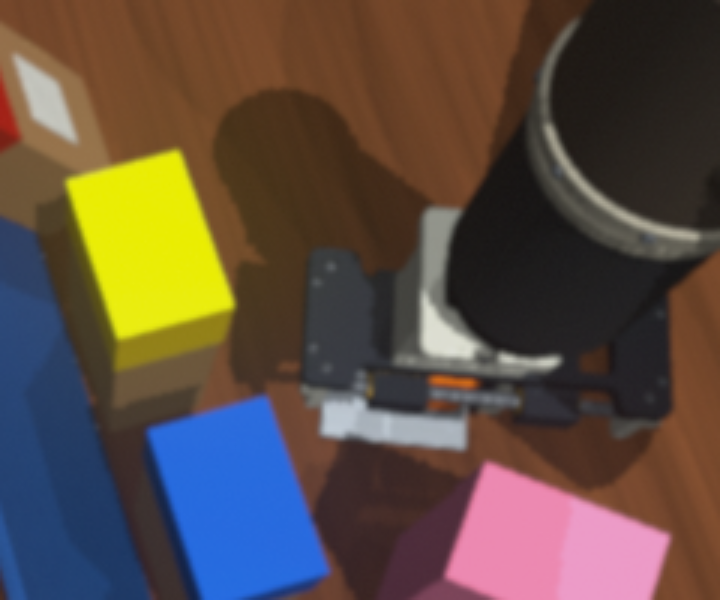

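Emit:
step_arm(motion=[[0.02,0,0,0,0],[0.02,0,0,0,0],[0.02,0,0,0,0]], newtons=30)

```text
time_s: 8.38
tcp_pos: [0.4295, 0.0567, 0.0418]
eef_rot: [180.0, -0.0, -110.3]
contact_force: [-2.9, 1.0, 1.9]
gripper_width: 0.0359
```

Gripped at 36 mm, the grip's length. I'll lift it, carry it to in front of the red carton and square it up.

Emit:
step_arm(motion=[[0.02,0,0,-0.025,0],[0.02,0.02,-0.012,-0.03,-0.03],[0.02,0.07,-0.04,-0.03,-0.13],[0.02,0.12,-0.073,-0.03,-0.25],[0.02,0.16,-0.1,-0.03,-0.34]])

```text
time_s: 9.0
tcp_pos: [0.468, -0.13, 0.0717]
eef_rot: [-180.0, -0.0, -90.7]
contact_force: [1.3, 0.4, -2.8]
gripper_width: 0.0356
```

```bash
python3 - <<'E'
from h import *
go([*row(-.13,0),.0425],-88)
c=capture("top"); cv2.imwrite("pics/top10.png",c["image"][:,:,::-1])
E
```

```text
tcp [ 0.468  -0.13    0.0717] yaw -90.68 F [ 1.3  0.4 -2.8] shift [ 0.0333 -0.005   0.0292] roll rad -0.0467 t 9.0
```

View pics/top10.png

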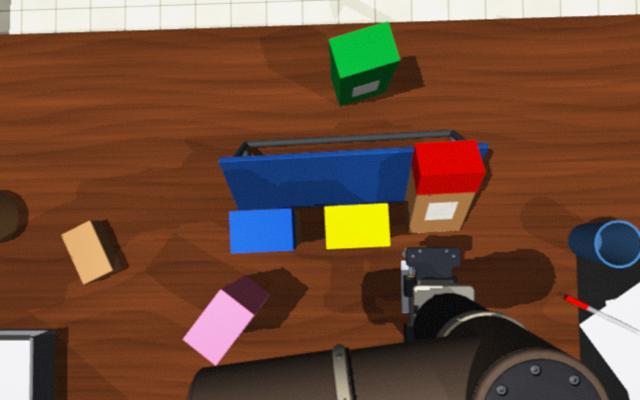

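Emit:
step_arm(motion=[[0.02,0.02,-0.003,0,-0.03],[0.02,0.033,-0.005,0,-0.047],[0.02,0.033,-0.005,0.012,-0.047],[0.02,0.033,-0.005,0.024,-0.047],[0.02,0.033,-0.005,0.0295,-0.047]])

```text
time_s: 9.68
tcp_pos: [0.4713, -0.1607, 0.0414]
eef_rot: [179.8, -0.0, -88.1]
contact_force: [-16.0, 7.7, 48.2]
gripper_width: 0.0357
```

Emit:
step_arm(motion=[[0.02,0,0,0,0],[0.0876,0,0,0,0],[0.0876,0,0,0,0],[0.0876,0,0,0,0],[0.0876,0,0,0,0]])

```text
time_s: 10.3
tcp_pos: [0.4724, -0.1611, 0.0425]
eef_rot: [-180.0, -0.0, -88.2]
contact_force: [1.1, 0.5, -0.2]
gripper_width: 0.0703
```

The set-down touched at 48 N, which is firmer than I wanted but still inside the wrist limit; I'll go gentler from here. Raising now to turn the jaws.

Emit:
step_arm(motion=[[0.0876,0,0,0,0],[0.0876,0,0,-0.03,0],[0.0876,0,0,-0.08,0],[0.0876,0,0.03,-0.13,0],[0.0876,0,0.08,-0.14,0.15]])

```text
time_s: 10.92
tcp_pos: [0.3942, -0.1638, 0.1854]
eef_rot: [-179.7, 0.0, -96.9]
contact_force: [-1.0, 0.1, 0.1]
gripper_width: 0.0874
```

```bash
cat >> h.py <<'E'
def rowc(q): w=q[...,:2]-RC; return np.concatenate([(w@X)[...,None],(w@Y)[...,None],q[...,2:]],-1)*1000
def blade(n,save=None,umin=-.2,umax=0.03):
    c=capture(n); P,ok=cloud(c); H=hsv(c); h,s,v=[H[...,i].astype(int) for i in range(3)]; Q=rowc(P)
    m=ok&(Q[...,0]>umin*1000)&(Q[...,0]<umax*1000)&(abs(Q[...,1])<70)
    st=m&(s<70)&(v>110)&(Q[...,2]<12)
    st=big(st) if st.any() else st
    og=m&(h>8)&(h<22)&(s>170)&(v>140)&(Q[...,2]>53)
    for nm,k in [("steel",st),("grip",og)]:
        q=Q[k]
        if len(q)>10:
            print(n,nm,len(q),"row-rect",rect(q/1000),"min",q.min(0).round(1),"max",q.max(0).round(1))
    if save: 
        cv2.imwrite(save,c["image"][:,:,::-1])
    return c,Q,ok,(h,s,v)
E
python3 - <<'E'
from h import *
go([*row(-.13-.014,0),.13],-178)
blade("side","pics/side11.png"); blade("top","pics/top11.png")
E
```

```text
tcp [ 0.3942 -0.1638  0.1854] yaw -96.88 F [-1.   0.1  0.1] shift [-0.0077 -0.0639  0.0554] roll rad 1.4158 t 10.93
side steel 835 row-rect [-1.087e+02  1.000e-01  6.500e+01  8.980e+01  8.820e+01] min [-153.   -33.3   -4.3] max [-64.   32.8   7.8]
side grip 146 row-rect [-129.6    2.7   34.5   16.3    1.6] min [-146.8   -5.5   53. ] max [-112.4   11.1   61.2]
top steel 1292 row-rect [-107.9    0.7   62.8   90.    89.7] min [-152.9  -30.9   -0.9] max [-62.9  32.   10. ]
top grip 204 row-rect [-128.4    2.    34.4   16.4    2.3] min [-145.5   -6.5   53.2] max [-111.     9.9   64.5]
```

View pics/side11.png

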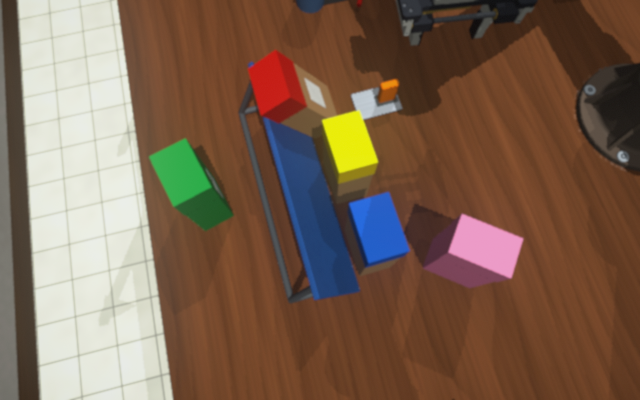

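View pics/top11.png

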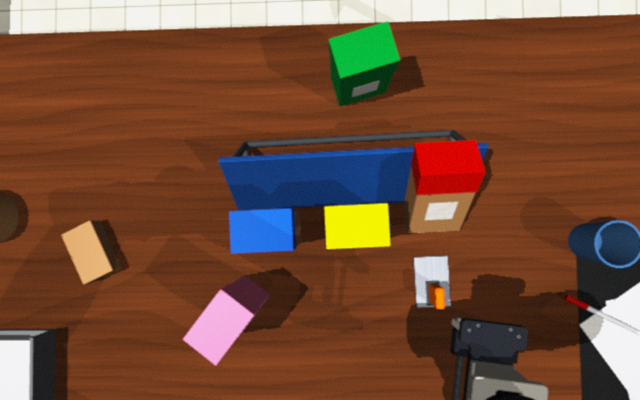

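```bash
python3 - <<'E'
from h import *
for n in ["side","top"]:
    c=capture(n); P,ok=cloud(c); Q=rowc(P)
    f=ok&(abs(Q[...,0]-(0.605*Q[...,2]-39.2))<5)&(abs(Q[...,1])<60)
    for lo,hi in [(30,50),(50,80),(80,110),(110,140)]:
        q=Q[f&(Q[...,2]>lo)&(Q[...,2]<hi)]
        print(n,lo,len(q), q[:,1].min().round(1) if len(q) else 0, q[:,1].max().round(1) if len(q) else 0, q[:,0].min().round(1) if len(q) else 0, q[:,2].min())
    # lid top: 
go([*row(-.129-.014,.0015),.12],-178)
E
```

```text
side 30 140 -45.3 31.4 -20.1 30.76885457452616
side 50 292 -46.1 44.7 -9.2 50.008753744480885
side 80 363 -45.9 45.1 8.7 80.16285772708842
side 110 402 -44.9 46.5 26.7 110.00010359500034
top 30 280 -44.2 45.0 -18.5 31.50193698670767
top 50 562 -44.4 45.0 -10.2 50.06571336606791
top 80 645 -44.6 45.2 7.7 80.02654223468242
top 110 711 -45.4 45.0 25.0 110.00656180921887
tcp [ 0.3921 -0.1637  0.1832] yaw -96.74 F [ 1.2 -0.4 -0. ] shift [-0.0093 -0.0668  0.0632] roll rad 1.4182 t 11.12
```

The carton's front is centred at v≈0 (-45 to +45) and the blade at v≈+0.4, parallel. I'll turn the jaws across the grip, with the TCP 14 mm behind the grip centre so the body stays clear of the yellow carton.

Emit:
step_arm(motion=[[0.0876,-0.002,-0.013,0,0.18],[0.0876,-0.004,-0.027,0,0.36],[0.0876,-0.006,-0.04,0,0.54],[0.0876,-0.008,-0.054,0,0.72],[0.0876,-0.009,-0.067,0,0.9]])

```text
time_s: 11.75
tcp_pos: [0.4611, -0.1626, 0.1815]
eef_rot: [180.0, -0.1, -148.6]
contact_force: [-0.1, -0.0, -0.4]
gripper_width: 0.0879
```

Emit:
step_arm(motion=[[0.0876,0,0,0,0.18],[0.0876,0,0,0,0.36],[0.0876,0,0,0,0.518],[0.0876,0,0,0.02,0.518],[0.0876,0,0,0.04,0.518]])

```text
time_s: 12.38
tcp_pos: [0.4608, -0.1626, 0.1412]
eef_rot: [-180.0, -0.0, -178.0]
contact_force: [-0.3, -0.5, -0.1]
gripper_width: 0.0876
```

```bash
python3 - <<'E'
from h import *
go([*row(-.129-.014,.0005),.043],-178)
c=capture("wrist"); cv2.imwrite("pics/wrist12.png",c["image"][:,:,::-1])
E
```

```text
tcp [ 0.4608 -0.1626  0.1412] yaw -177.96 F [-0.3 -0.5 -0.1] shift [ 0.0012 -0.0007  0.0982] roll rad 0.0007 t 12.38
```

View pics/wrist12.png

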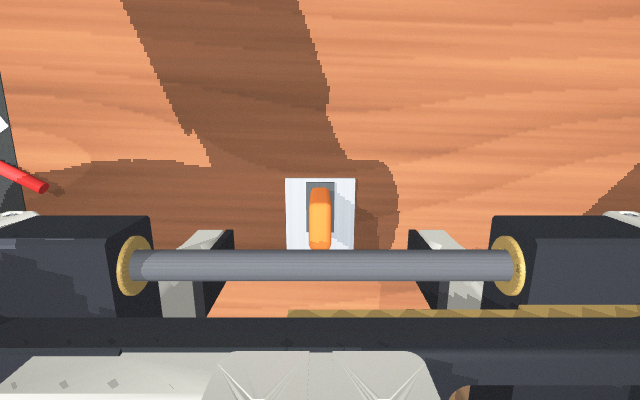

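The grip at (319,218) is centred and parallel. I'll descend.

Emit:
step_arm(motion=[[0.0876,0.001,-0.001,0.03,0],[0.0876,0.001,-0.001,0.06,0],[0.0876,0.001,-0.001,0.085,0],[0.0876,0.001,-0.001,0.097,0],[0.0876,0.001,-0.001,0.097,0]])

```text
time_s: 13.05
tcp_pos: [0.4589, -0.1637, 0.0447]
eef_rot: [-180.0, -0.1, -178.0]
contact_force: [-0.6, -0.9, 0.2]
gripper_width: 0.0876
```

Emit:
step_arm(motion=[[0.0,0,0,0,0],[0.0,0,0,0,0],[0.0,0,0,0,0],[0.0,0,0,0,0],[0.0,0,0,0,0]], newtons=20)

```text
time_s: 13.68
tcp_pos: [0.4591, -0.1636, 0.0455]
eef_rot: [-180.0, 0.0, -178.0]
contact_force: [0.4, 0.3, 0.2]
gripper_width: 0.0438
```

Emit:
step_arm(motion=[[0.0,0,0,0,0],[0.0,0,0,0,0],[0.0,0,0,0,0],[0.0,0,0,0,0]], newtons=20)

```text
time_s: 14.18
tcp_pos: [0.459, -0.1636, 0.0453]
eef_rot: [180.0, -0.0, -178.0]
contact_force: [0.2, -0.7, -0.2]
gripper_width: 0.0161
```

```bash
python3 - <<'E'
from h import *
go([*row(.005-.065-.014,0),.043],-178)
blade("side","pics/side13.png"); blade("top")
E
```

```text
tcp [ 0.459  -0.1636  0.0453] yaw -178.0 F [ 0.2 -0.7 -0.2] shift [-0.0696 -0.0002  0.0023] roll rad -0.0001 t 14.18
side steel 254 row-rect [-81.5 -11.4  73.9  47.9  52.4] min [-121.8  -31.6   -3.5] max [-64.1  31.4   6.7]
top steel 536 row-rect [-95.    1.1  60.9  63.5  88.4] min [-127.5  -30.1   -0.4] max [-63.   31.   10.7]
```

View pics/side13.png

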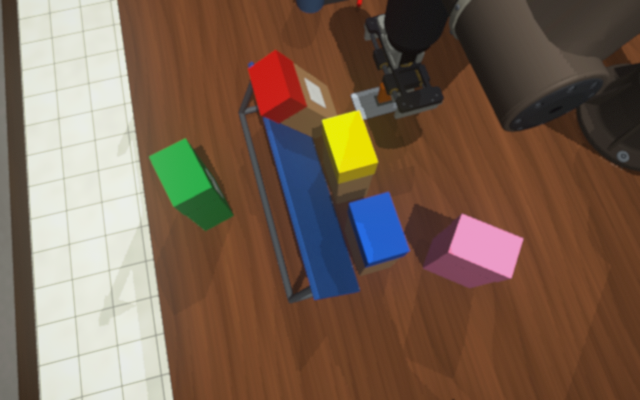

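The blade's front edge is at u=-63.5, so it has 68.5 mm to go. I'll slide it flat along the desk and check force on the way.

Emit:
step_arm(motion=[[0.0,-0.006,0,0,0],[0.0,-0.014,0,0,0],[0.0,-0.022,0,0,0],[0.0,-0.03,0,0,0],[0.0,-0.038,0,0,0]])

```text
time_s: 14.9
tcp_pos: [0.4963, -0.1625, 0.0453]
eef_rot: [-180.0, -0.1, -178.0]
contact_force: [-5.9, 0.0, 5.5]
gripper_width: 0.0162
```

```bash
python3 - <<'E'
from h import *
go([*row(.005-.065-.014,0),.043],-178)
blade("top"); c=capture("side"); cv2.imwrite("pics/side14.png",cv2.resize(c["image"][30:180,230:450],None,fx=3.5,fy=3.5,interpolation=2)[:,:,::-1])
E
```

```text
tcp [ 0.4963 -0.1625  0.0453] yaw -178.02 F [-5.9  0.   5.5] shift [-0.0322 -0.      0.0023] roll rad -0.0003 t 14.9
top steel 574 row-rect [-54.2   1.1  61.1  57.7  87.7] min [-84.2 -30.4  -1.4] max [-25.7  30.9   9.6]
```

View pics/side14.png

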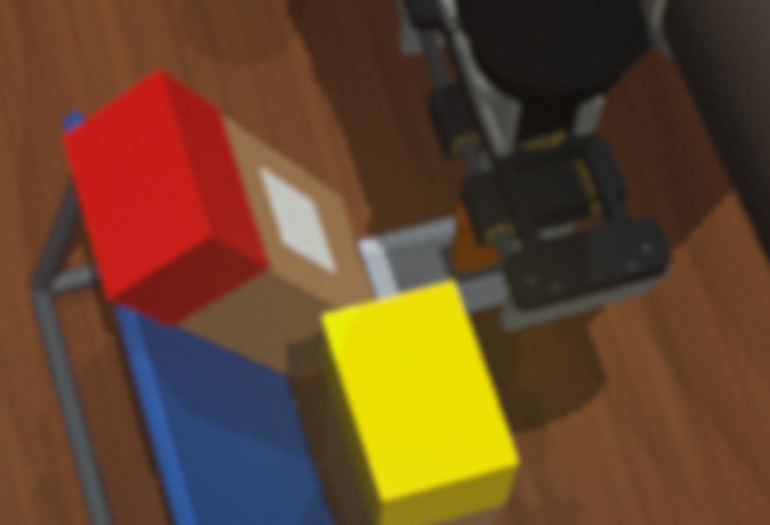

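The blade is centred and square, with its front edge at u≈-26, just short of the carton's raised front. Drag is about 6 N. The last 31 mm next.

Emit:
step_arm(motion=[[0.0,-0.006,0,0,0],[0.0,-0.012,0,0,0],[0.0,-0.018,0,0,0],[0.0,-0.024,0,0,0],[0.0,-0.031,0,0,0]])

```text
time_s: 15.62
tcp_pos: [0.5283, -0.1612, 0.0453]
eef_rot: [180.0, -0.0, -178.0]
contact_force: [-3.3, -0.3, 1.6]
gripper_width: 0.0157
```

```bash
python3 - <<'E'
from h import *
go([*row(.005-.065-.014,0),.043],-178)
blade("top","pics/top15.png"); c=capture("side"); cv2.imwrite("pics/side15.png",cv2.resize(c["image"][30:180,230:450],None,fx=3.5,fy=3.5,interpolation=2)[:,:,::-1])
E
```

```text
tcp [ 0.5283 -0.1612  0.0453] yaw -178.01 F [-3.3 -0.3  1.6] shift [-0.0003 -0.0002  0.0023] roll rad -0.0001 t 15.62
top steel 127 row-rect [-32.1   8.6  40.2  18.1  87.5] min [-40.2 -11.7   2.1] max [-22.2  29.    8.6]
```

View pics/side15.png

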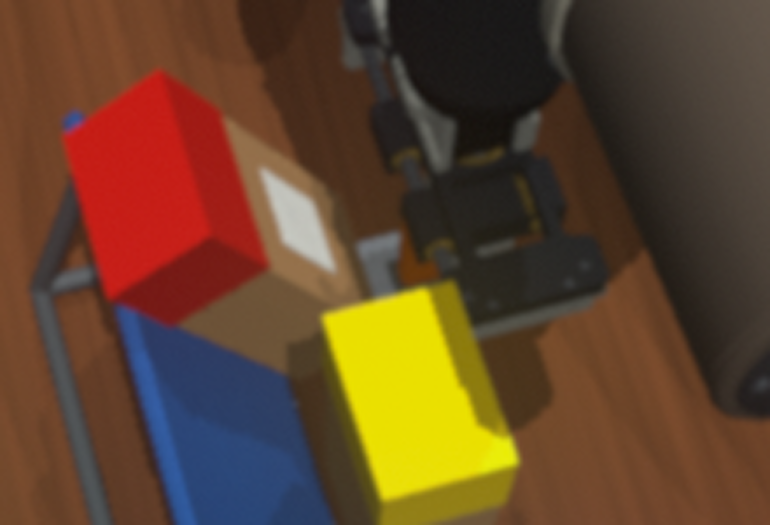

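The blade is in and the cartons haven't moved. Releasing, then straight up.

Emit:
step_arm(motion=[[0.05,0,0,0,0],[0.05,0,0,0,0],[0.05,0,0,0,0],[0.05,0,0,0,0],[0.05,0,0,0,0]])

```text
time_s: 16.35
tcp_pos: [0.528, -0.1612, 0.0454]
eef_rot: [180.0, 0.0, -178.0]
contact_force: [-0.4, -0.7, 0.2]
gripper_width: 0.0498
```

Emit:
step_arm(motion=[[0.05,0,0,-0.02,0],[0.05,0,0,-0.06,0],[0.05,0.02,0,-0.11,0],[0.05,0.07,0.0,-0.16,0],[0.05,0.12,-0.03,-0.18,0]])

```text
time_s: 16.98
tcp_pos: [0.4137, -0.1924, 0.2255]
eef_rot: [-180.0, 0.2, -177.9]
contact_force: [0.3, -1.2, 0.9]
gripper_width: 0.0499
```

```bash
python3 - <<'E'
from h import *
go([*row(-.074,0),.043],-178)
for n in ["side","top"]:
    c,Q,ok,_=blade(n,f"pics/{n}16.png")
    f=ok&(abs(Q[...,1])<60)&(Q[...,2]>45)&(Q[...,2]<140)&(abs(Q[...,0]-(0.605*Q[...,2]-39.2))<8); q=Q[f]
    A=np.c_[q[:,1:],np.ones(len(q))]; k,*_=np.linalg.lstsq(A,q[:,0],rcond=None); print(" face",k.round(3),"lean",np.degrees(np.arctan(k[1])),"v",q[:,1].min(),q[:,1].max())
E
```

```text
tcp [ 0.4137 -0.1924  0.2255] yaw -177.87 F [ 0.3 -1.2  0.9] shift [-0.1159  0.0267  0.1825] roll rad 0.0023 t 16.98
side steel 147 row-rect [-36.7 -12.3  42.3  23.1  87.9] min [-49.  -33.4  -2.6] max [-25.5   8.7   7.3]
side grip 147 row-rect [-59.2   1.6  34.8  16.7   0. ] min [-76.6  -6.8  53.4] max [-41.8   9.9  62.2]
 face [ 1.9000e-02  6.1000e-01 -3.9402e+01] lean 31.388074138689976 v -46.168889325148825 46.40796016628169
top steel 798 row-rect [-52.3   0.6  63.2  65.3  90. ] min [-84.9 -31.   -2.1] max [-19.6  32.2  10.9]
top grip 203 row-rect [-57.7   1.9  16.7  35.1  86.6] min [-75.5  -6.7  53.1] max [-40.1   9.9  64.3]
 face [ 5.0000e-03  6.0500e-01 -3.8951e+01] lean 31.178277605432275 v -45.27814402222954 45.72210566009172
```

View pics/side16.png

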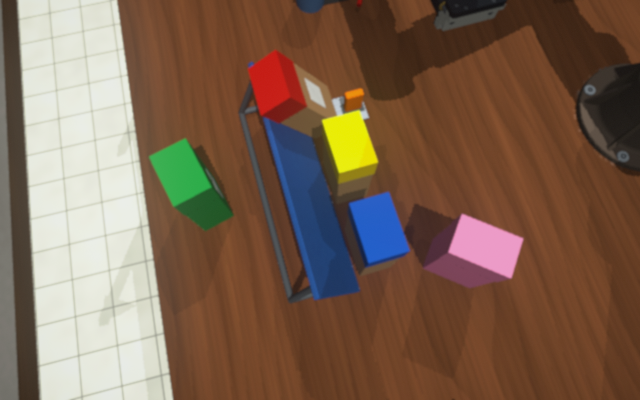

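View pics/top16.png

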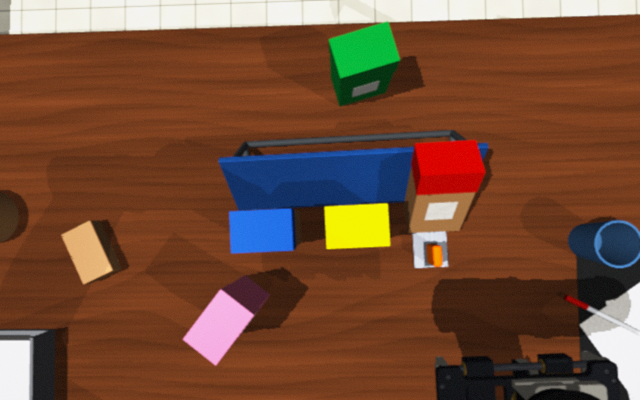

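The blade's rear edge is at u=-85, which puts its front edge at about +5, half-way under. It is square and centred, and its height readings match those before the slide. I'll check the other two cartons' lids and hand in.

```bash
python3 - <<'E'
from h import *
c=capture("top"); P,ok=cloud(c); H=hsv(c); h,s,v=[H[...,i].astype(int) for i in range(3)]
for nm,lo,hi in [("yel",25,35),("blu",105,120)]:
    m=(h>=lo)&(h<=hi)&(s>90)&(v>80)&ok&(abs(P[...,2]-.17)<.008)&(P[...,0]<.645)
    m=cv2.erode(big(m).astype(np.uint8),np.ones((2,2)))>0; print(nm,rect(P[m]))
Q=rowc(P); st=big(ok&(s<70)&(v>110)&(Q[...,0]>-90)&(Q[...,0]<-15)&(abs(Q[...,1])<40)&(Q[...,2]<12)); q=Q[st]
A=np.c_[q[:,:2],np.ones(len(q))]; print("blade plane",np.linalg.lstsq(A,q[:,2],rcond=None)[0].round(3))
print(workorder.close_job())
E
```

```text
yel [597.8 -20.   59.6  89.6   2. ]
blu [592.9 119.7  59.6  89.8   1.9]
blade plane [0.008 0.009 5.803]
the job is handed in; nothing more can be done
None
```

The red-lidded carton is leaning on the blue board with the steel blade under its front, and I handed the job in at about 17 s. No verdict was reported. I tipped the carton with closed fingers. The pink box blocked a direct grasp of the blade, so I first picked it up lengthwise and set it down in front of the carton. I then regripped it across the grip, slid it in flat, let go and backed off.

Last checks, all from the camera images:
- **Red carton:** it leans about 31° and sits square to the row. The lean was unchanged after I let go.
- **Blade position:** its front edge is about 26 mm behind the carton's front lower edge, half-way to the rear edge. I worked this out from the visible rear edge and the blade's 90 mm length, because the front edge is hidden.
- **Blade alignment:** it is centred within about 1 mm and lies flat, tilted less than 1°. The grip top measured 2 to 3° off square in the last top view, but the steel itself showed 0°.
- **Yellow and blue cartons:** both are within 0.1 mm of where they started.

One thing was rougher than intended: setting the blade down gave a brief 48 N reading at the wrist. The wrist limit is 120 N, and this came through the blade held in the fingers, not the arm or gripper body.

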